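Turn a tube rotator's empty arm to the top

ROBOT

A 7-joint arm with a two-finger parallel gripper is mounted at the origin on a cart in front of the work surface, level with it; the furniture and walls round the work are solid. World frame = base frame: x ahead of the robot, y to its left, z up, the work surface at z = 0. Lengths are in m, angles in degrees, forces in N, time in s.
With the tool pointing down it reaches from about 0.425 to 0.875 m from the base axis. Payload 4.7 kg.
Tool frame: the origin (TCP) lies midway between the tips of the shut fingers; the grasp point (between the pads) lies 19 mm behind it; z points along the fingers, y is the direction in which the jaws open and shut (so a half turn about z gives the same grasp; the last joint's range is limited). The gripper opens to 87 mm and grips with 3 to 60 N. Pads are 19 mm wide; open, the fingers measure 117 mm over their backs; the gripper's body (75 mm by 190 mm) begins 51 mm behind the grasp point.
Start: joints at [-69.036, 18.392, -4.016, 83.108, 1.295, 78.541, -3.26], TCP at [0.224, 0.61, 0.223] pointing down, gripper open.
Joint ranges: [-163.93, 163.93], [-17.29, 119.83], [-79.2, 71.16], [3.27, 140.29], [-89.18, 269.18], [5.43, 117.66], [-154.24, 154.24]. Speed limits (degrees/s): [147.25, 147.25, 180, 180, 180, 180, 180].

INTERFACE

Orientations are given as [roll, pitch, yaw] about the fixed x, y, z axes, in that order (R = Rz(yaw) Ry(pitch) Rx(roll)).
In Python, from cell import env gives the robot as it stands. The module is installed in compiled form; this text tells all that it offers.
- The arm moves only by the tool servo_tool, never from a script. Its argument "plan" is a list of rows, each a list of 3 entries, a list of its own where there are three numbers: the opening, from 0 (shut) to 1 (fully open), then the shift along the tool's x, y, z in cm, then the turn, a rotation vector about the tool's x, y, z in degrees. A call has 1 to 20 rows; each row shifts and turns the pose as measured when the row begins, along the tool's axes as they then stand; what a row does not reach is not made up. A row lasts 1/12 s, in which the tool goes at most 41.7 mm and 7.16 degrees, less where a joint would pass 70% of its speed; a pose out of reach is approached as far as the arm can. A call is refused whole if a number of a shift passes 4.17 or a number of a turn 7.16, either way. A call with a gripper value outside its range is refused whole. The fingers move at their own pace and stop on an object; "force" is the grip in N (left out, the last holds). Time passes only in rows, so rows that do not move let the fingers close. It gives the time, the measured TCP pose, the force and the opening at its end, in the units of the state.
- env.get_obs(): the state, without advancing time (a new reading comes with each control period).
- env.read_camera(name): name is "scene" or "top"; returns a dict with "image" (384x512x3 uint8, blue, green, red), "fx", "fy", "cx", "cy" (pixels), "k1" (the pictures are not rectified: a ray, as slopes to the right and down, at radius r is drawn at 1 + k1 r^2 times it, then the intrinsics apply), "rvec" (rotation vector, rad) and "tvec" (3), from world to camera coordinates, as OpenCV has them. Camera axes: x right, y down, z forward; pixel columns grow to the right and rows downward; lengths in m; the calibration is good to about 2 mm. A picture is of the moment at which its call begins. There is no depth.
- env.sign_off(): hands the job in, once; it reports no verdict.
The state is a dict: "time_s": time; "qpos": joint angles; "joint_velocities": joint speeds; "effort": joint torques, N m; "tool_pos": TCP position; "tool_rot": TCP orientation; "force": force on the tool from outside, world axes, zero at the start; "wrist_torque": the same for the moment, N m; "grip_width": finger opening in m.
Only numpy, scipy, OpenCV 4.12 (cv2) and the standard library are available. Lean on these libraries where they do the work, as an engineer would, in place of code of your own. Each camera call takes 0.05 s, during which the arm holds its last target. There are 200 camera calls.

TASK

The tube rotator is switched off and its wheel must be set by hand for loading: push the wheel round with the fingertips, one arm after another, until the empty orange arm points straight up, and leave it standing there. Only push the arms - do not pinch them between the fingers and do not press on the sample tubes - and do not shove or lift the rotator or disturb the other things on the bench.

Things in the scene. Friction and masses are not known exactly. Their poses are not given: they have to be found in the camera images.
- stand: The tube rotator's stand, loose on the bench on rubber feet, about 3 kg: a grey base plate 230x200 mm and on it a white drive housing 120x150 mm whose top is 193 mm above the bench. Origin at the centre of the base plate's underside; z up, its -x axis is its front, towards the robot, where the wheel is; +y is to the left as the robot sees it.
- hub (a point): Centre of the wheel, on its axle, in the middle of the arms' depth: 65 mm in front of the stand's origin (at x = -0.065 in the stand's frame), 155 mm above the bench. The axle lies along the stand's x axis. The housing's front face is 35 mm behind this point. The point turns with the wheel; its z axis points along the marked arm.
- wheel (a joint): Angle of the wheel, rad: 0 (or any multiple of 2 pi) when the orange arm points straight up; grows clockwise as the robot sees it from the front. It turns either way, past full turns, and stays where it is left: friction 0.12 N m, about 1.2 N at an arm's end. Fingers beside an arm that stands near the top, moved sideways across the axle, push it round.
- marked_tip (a point): Middle of the outer end of the orange (marked) arm, whose clips are empty; z points outwards along that arm. The wheel has six straight arms 2 pi / 6 apart, one orange and five white, each 28 mm wide in the wheel's plane, 18 mm deep along the axle, ending 125 mm from the axle; they merge into a round hub of radius 36 mm.
- plain_ccw: The anticlockwise-side halves (as the robot sees the wheel) of the five white arms, origin at the hub: what a finger touches when it pushes a white arm clockwise. Turns with the wheel.
- plain_cw: The clockwise-side halves of the five white arms, origin at the hub. Turns with the wheel.
- marked_ccw: The anticlockwise-side half of the orange arm, origin at the hub. Turns with the wheel.
- marked_cw: The clockwise-side half of the orange arm, origin at the hub. Turns with the wheel.
- clips: The black spring clips on the front face of the arms with the five capped sample tubes (16 mm thick, 94 mm long) that the white arms carry, fixed; they stand up to 30 mm in front of the middle of the arms' depth. Origin at the hub.
- yellow_pail: Bystander: yellow plastic pail, 104 mm wide, 94 mm high; origin at the centre of its underside.
- reagent_a: Bystander: brown reagent bottle with white cap, 60 mm wide, 135 mm high (a like one stands at the back and does not count); origin at the centre of its underside.
- reagent_c: Bystander: small white reagent bottle with red cap, 45 mm wide, 88 mm high (a like one stands at the back and does not count); origin at the centre of its underside.
- white_box: Bystander: frosted white lidded box, 76x154x70 mm, in front on the left; origin at the centre of its underside.
- blue_block: Bystander: small plain blue box, 50x30x30 mm, in front on the right; origin at the centre of its underside.

How it is judged (in metres and radians):
On the way, in this order (a step that is already met when the one before it is completed fails the run):
1. a white arm is pushed while the orange arm is still below the axle ((contact force between the fingers and plain_ccw above 0.3 N or contact force between the fingers and plain_cw above 0.3 N) and angle between marked_tip's own z axis and vertical above 1.5708 rad), for 0.1 s.
2. the orange arm has come up above the axle (angle between marked_tip's own z axis and vertical below 1.4 rad), for 0.1 s.
At the end, for the whole second after the job is handed in: The orange arm points up within 5 degrees (0.087 rad) of vertical and the wheel is at rest; the rotator stands flat on the bench within 30 mm of where it was (angle between marked_tip's own z axis and vertical below 0.087 rad and height (world z) of marked_tip above 0.27 m and velocity of joint wheel between -0.05 and 0.05 rad/s and distance of stand from where it was at the start of the episode below 0.03 m and angle between stand's own z axis and vertical below 0.05 rad); the robot touches nothing.
It fails at once if an arm is pinched: the fingers press with more than 5 N on both sides of the arms at once ((contact force between the fingers and plain_ccw above 5 N or contact force between the fingers and marked_ccw above 5 N) and (contact force between the fingers and plain_cw above 5 N or contact force between the fingers and marked_cw above 5 N)).
It fails at once if the fingers press on the tubes or clips with more than 8 N (contact force between the fingers and clips above 8 N).
It fails at once if the rotator is shoved more than 30 mm, lifted more than 8 mm or tipped (distance of stand from where it was at the start of the episode above 0.03 m or height (world z) of stand above 0.008 m or angle between stand's own z axis and vertical above 0.12 rad).
It fails at once if a bystander is moved more than 20 mm (distance of any of yellow_pail, reagent_a, reagent_c, white_box, blue_block from where it was at the start of the episode above 0.02 m).
It also fails if it takes over 64 s, if anything falls off the work surface, if the arm or the gripper's body presses on something with over 40 N, if the wrist force passes 120 N, or if a joint passes its speed limit or range.

## Working session

There is one attempt and no reset: what is moved stays moved. The work goes in short steps, Python scripts to look and compute and a tool call to move; the robot and the scene stay as the last step left them, time stands still between calls to the robot, and variables do not carry over. Pictures are saved under pics/ and viewed, about 8 in all and at most 12, crops included, and the job is handed in when it is done.

Besides the shell and the picture viewer there is one more tool, called after "Call:" in YAML: its name, and indented under it one key for each argument. servo_tool: Moves the arm, as the interface text tells. Its arguments: {"type":"object","properties":{"plan":{"type":"array"},"force":{"type":"number"}},"required":["plan"]}

```bash
mkdir -p pics; cat > h.py <<'E'
import numpy as np, cv2
from cell import env
from scipy.spatial.transform import Rotation as R
def shot(cam,name):
    d=env.read_camera(cam); cv2.imwrite('pics/'+name+'.png',d['image']); return d
def ray(d,u,v):
    x,y=(u-d['cx'])/d['fx'],(v-d['cy'])/d['fy']; a,b=x,y
    for _ in range(20):
        s=1+d['k1']*(a*a+b*b); a,b=x/s,y/s
    M=cv2.Rodrigues(np.array(d['rvec'],float))[0]; t=np.array(d['tvec'],float).ravel()
    return -M.T@t, M.T@np.array([a,b,1.])
def onplane(d,u,v,ax,val):
    o,r=ray(d,u,v); return o+r*(val-o[ax])/r[ax]
def proj(d,P):
    M=cv2.Rodrigues(np.array(d['rvec'],float))[0]; p=M@np.array(P,float)+np.array(d['tvec'],float).ravel()
    a,b=p[0]/p[2],p[1]/p[2]; s=1+d['k1']*(a*a+b*b); return d['fx']*a*s+d['cx'],d['fy']*b*s+d['cy']
E
python3 - <<'E'
from h import *
import pickle
for c in('scene','top'):
    d=shot(c,c+'0'); pickle.dump(d,open(c+'.pkl','wb'))
    cv2.imwrite('pics/'+c+'0b.png',cv2.resize(d['image'],(800,600),interpolation=cv2.INTER_CUBIC))
    print(c,ray(d,256,192),d['k1'])
print(env.get_obs())
E
```

```text
scene (array([-0.62629943,  0.96904005,  0.8406327 ]), array([ 0.66312874, -0.60995979, -0.4342214 ])) -0.16968913933432186
top (array([ 0.28527293, -0.01078663,  1.61673846]), array([ 0.11277459,  0.02447466, -0.99333552])) -0.11912074663658448
{'time_s': 0.1, 'qpos': array([-69.03750763,  18.43447502,  -4.01610259,  83.16836981,
         1.2933149 ,  78.54064539,  -3.26139215]), 'joint_velocities': array([ 0.06690498, -0.12761555,  0.15601668, -0.3149576 ,  0.03675518,
        0.11651663, -0.02286236]), 'effort': array([-2.30224322e-05, -4.92572093e+01, -4.05689087e-01, -3.13399744e+01,
       -6.40925090e-02,  3.94303480e-02,  7.14281327e-05]), 'tool_pos': array([0.22381962, 0.60971881, 0.22157077]), 'tool_rot': array([-1.79901651e+02,  3.65174152e-03,  1.59845929e+02]), 'force': array([-0.23844993,  0.05175272, -0.17267325]), 'wrist_torque': array([-0.03908866,  0.02280467,  0.04417597]), 'grip_width': 0.08744701747098481}
```

View pics/scene0b.png

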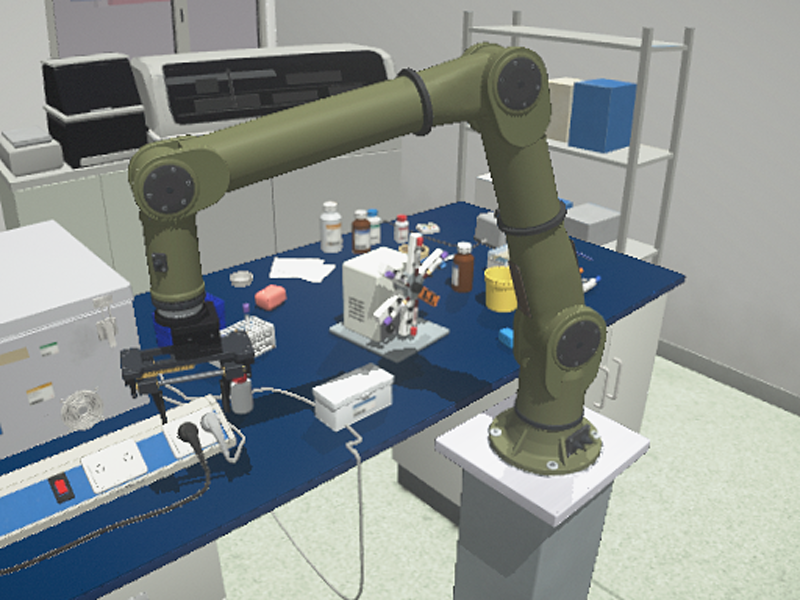

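View pics/top0b.png

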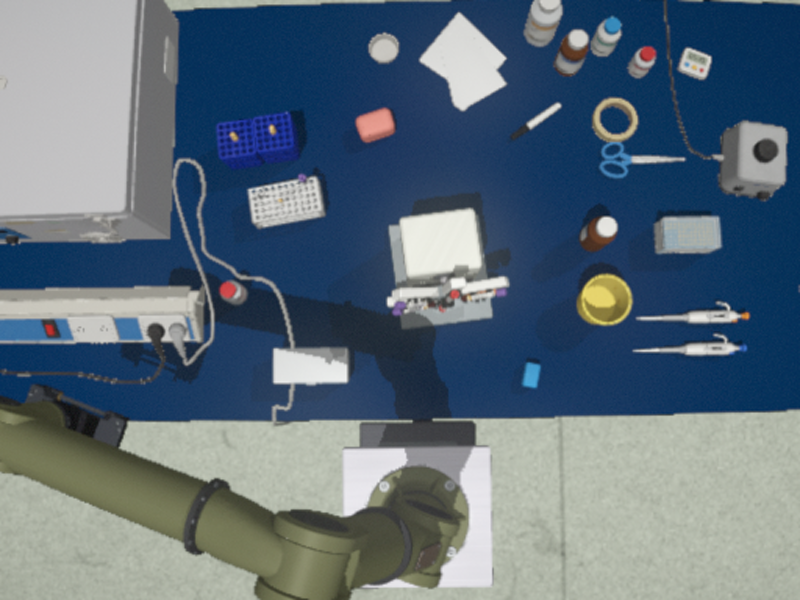

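The scene view shows the rotator near (400,290), with the orange arm pointing to the right of the axle and slightly down at about (428,297). The top view has the base plate at about (390-492, 215-327), with arms at (390,300) and (505,285). I'll take enlarged crops next.

```bash
python3 - <<'E'
import cv2,numpy as np
s=cv2.imread('pics/scene0.png')[140:240,200:300]; t=cv2.imread('pics/top0.png')[125:215,240:330]
a=cv2.resize(s,(400,400),interpolation=cv2.INTER_CUBIC)
b=cv2.resize(t,(400,400),interpolation=cv2.INTER_CUBIC)
cv2.imwrite('pics/crop0.png',np.hstack([a,b]))
E
```

```text
(no output)
```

View pics/crop0.png

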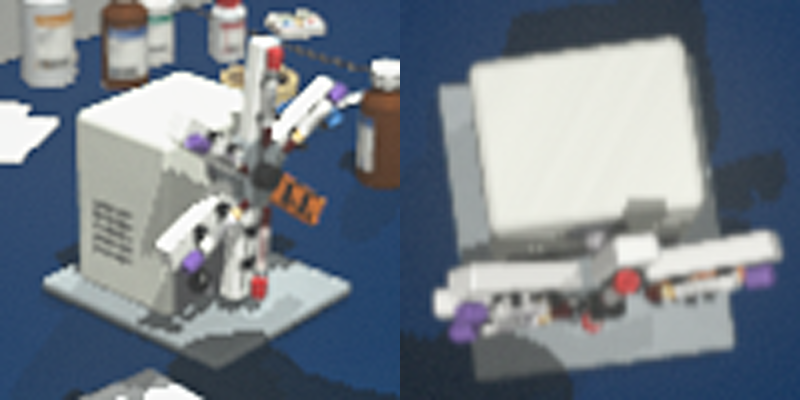

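The scene crop shows one white arm near the top (265,50), the next at upper right (320,100), and the orange arm at (300,200), lower right. The top crop has plate corners at about (478,380), (735,345) and (440,85), and housing top corners at (472,68), (682,40) and (492,238).

```bash
cat > meas.py <<'E'
from h import *
import pickle
T=pickle.load(open('top.pkl','rb')); S=pickle.load(open('scene.pkl','rb'))
tp=lambda u,v:(240+(u-400)/4.4444-.4,125+v/4.4444-.4)
sp=lambda u,v:(200+u/4-.4,140+v/4-.4)
for n,p,z in[('FL',(478,380),.01),('FR',(735,345),.01),('BL',(440,85),.01),('hBL',(472,66),.193),('hBR',(684,38),.193),('hFL',(490,237),.193),('hFR',(708,215),.193)]:
    print(n,onplane(T,*tp(*p),2,z).round(4))
E
python3 meas.py
```

```text
FL [0.4059 0.0257 0.01  ]
FR [ 0.4296 -0.1708  0.01  ]
BL [0.6356 0.0521 0.01  ]
hBL [0.6086 0.0228 0.193 ]
hBR [ 0.6259 -0.1235  0.193 ]
hFL [0.4896 0.0121 0.193 ]
hFR [ 0.5023 -0.1366  0.193 ]
```

```bash
cat >> meas.py <<'E'
xs=np.array([.9932,.1167,0]); ys=np.array([-.1167,.9932,0]); st=np.array([.530,-.0595,0]); hub=st-.065*xs+[0,0,.155]
print('hub',hub)
def onw(d,u,v,off):
    o,r=ray(d,u,v); p=o+r*((hub-off*xs-o)@xs)/(r@xs); q=p-hub; return q@ys*1e3,q[2]*1e3,np.degrees(np.arctan2(-(q@ys),q[2]))
if __name__=='__main__':
    for n,p in [('org c1',(280,172)),('org c2',(328,195)),('org c3',(320,224)),('org c4',(272,203)),('top l',(250,40)),('top r',(278,40)),('ur tip',(328,82)),('bot',(240,300)),('ll',(160,245))]:
        print(n,np.round(onw(S,*sp(*p),.009),1))
    def draw(img,d,th):
        im=cv2.resize(d['image'],None,fx=4,fy=4,interpolation=cv2.INTER_CUBIC)
        for k in range(6):
            a=np.radians(th+60*k); e=-np.sin(a)*ys+np.cos(a)*np.array([0,0,1]); f=np.cross(xs,e)
            P=[hub+e*r+f*w-xs*.009 for r,w in((.036,.014),(.125,.014),(.125,-.014),(.036,-.014))]
            pts=np.array([np.array(proj(d,p))*4+1.5 for p in P],np.int32)
            cv2.polylines(im,[pts],True,(0,0,255) if k==0 else (0,255,0),1)
        return im
    for th in (110,115,120,125,130): pass
E
python3 meas.py
```

```text
FL [0.4059 0.0257 0.01  ]
FR [ 0.4296 -0.1708  0.01  ]
BL [0.6356 0.0521 0.01  ]
hBL [0.6086 0.0228 0.193 ]
hBR [ 0.6259 -0.1235  0.193 ]
hFL [0.4896 0.0121 0.193 ]
hFR [ 0.5023 -0.1366  0.193 ]
hub [ 0.465442  -0.0670855  0.155    ]
org c1 [-30.6  -8.3 105.1]
org c2 [-106.2  -58.3  118.8]
org c3 [-95.2 -85.8 132. ]
org c4 [-19.9 -36.6 151.4]
top l [ 16.8 135.7  -7. ]
top r [-22.5 125.   10.2]
ur tip [-99.1  62.1  57.9]
bot [  23.9 -122.2 -168.9]
ll [133.7 -23.2 -99.9]
```

The orange arm is at about +124° (clockwise) with white arms at about 4° and 64°, and the stand's yaw is about 6.7°. I'll push the arms near the top anticlockwise, towards +y. First I lift, turn the tool so its y axis lies along the stand's y, and shut the fingers.

Call:
servo_tool:
  plan:
    - [0,[0,0,-4],[0,0,-6.9]]
    - [0,[0,0,-4],[0,0,-6.9]]
    - [0,[0,0,-4],[0,0,-6.9]]
    - [0,[0,0,-4],[0,0,-6.9]]
    - [0,[0,0,0],[0,0,0]]
  force: 20

```text
time_s: 0.52
tool_pos: [0.2228, 0.6065, 0.3793]
tool_rot: [-179.0, -0.5, -171.4]
force: [-0.6, 0.1, 0.8]
grip_width: 0.0615
```

Call:
servo_tool:
  plan:
    - [0,[-0.9,-4,0],[0,0,1.9]]
    - [0,[-0.9,-4,0],[0,0,0]]
    - [0,[-0.9,-4,0],[0,0,0]]
    - [0,[-0.9,-4,0],[0,0,0]]
    - [0,[-0.9,-4,0],[0,0,0]]
    - [0,[-0.9,-4,0],[0,0,0]]
    - [0,[-0.9,-4,0],[0,0,0]]
    - [0,[-0.9,-4,0],[0,0,0]]
    - [0,[-0.9,-4,0],[0,0,0]]
    - [0,[-0.9,-4,0],[0,0,0]]
    - [0,[-0.9,-4,0],[0,0,0]]
    - [0,[-0.9,-4,0],[0,0,0]]
    - [0,[-0.9,-4,0],[0,0,0]]
    - [0,[-0.9,-4,0],[0,0,0]]
    - [0,[-0.9,-4,0],[0,0,0]]
    - [0,[-0.9,-4,0],[0,0,0]]
    - [0,[0,0,0],[0,0,0]]

```text
time_s: 1.93
tool_pos: [0.442, -0.024, 0.3789]
tool_rot: [-179.0, -0.9, -173.2]
force: [-0.8, -0.2, 0.8]
grip_width: 0.0005
```

```bash
cat > pose.py <<'E'
from meas import hub,xs,ys
from h import *
def rep():
    o=env.get_obs(); p=o['tool_pos']-hub; print('t',round(o['time_s'],2),'xs,ys,z mm',np.round([p@xs*1e3,p@ys*1e3,p[2]*1e3],1),o['tool_rot'].round(1),'F',o['force'].round(1),'w',round(o['grip_width'],4))
E
sed -i 's/^for n,p,z/for n,p,z/; s/^    print(n,onplane.*/    pass/; s/^print(.hub.*//' meas.py; python3 -c "from pose import *;rep()"
```

```text
t 1.93 xs,ys,z mm [-18.3  45.5 223.9] [-179.    -0.9 -173.2] F [-0.8 -0.2  0.8] w 0.0005
```

Call:
servo_tool:
  plan:
    - [0,[-0.8,-3.6,0],[0,0,0]]
    - [0,[-0.8,-3.6,0],[0,0,0]]
    - [0,[-0.8,-3.6,0],[0,0,0]]
    - [0,[0,0,2],[0,0,0]]
    - [0,[0,0,2],[0,0,0]]
    - [0,[0,0,0],[0,0,0]]

```text
time_s: 2.43
tool_pos: [0.4774, -0.1332, 0.3381]
tool_rot: [-179.0, -0.9, -173.7]
force: [-0.9, 0.9, -0.0]
grip_width: 0.0003
```

```bash
cat >> pose.py <<'E'
def look(n):
    s=env.read_camera('scene'); t=env.read_camera('top')
    pu,pv=map(int,proj(s,hub)); a=s['image'][pv-60:pv+40,pu-50:pu+50]
    qu,qv=map(int,proj(t,hub)); b=t['image'][qv-50:qv+50,qu-50:qu+50]
    print('scene off',pu-50,pv-60,'top off',qu-50,qv-50,'scale 4')
    cv2.imwrite(f'pics/{n}.png',cv2.resize(np.hstack([a,b]),(800,400),interpolation=cv2.INTER_CUBIC))
E
python3 -c "from pose import *;rep();look('l1')"
```

```text
t 2.43 xs,ys,z mm [  4.1 -67.  183.1] [-179.    -0.9 -173.7] F [-0.9  0.9 -0. ] w 0.0003
scene off 212 122 top off 235 136 scale 4
```

View pics/l1.png

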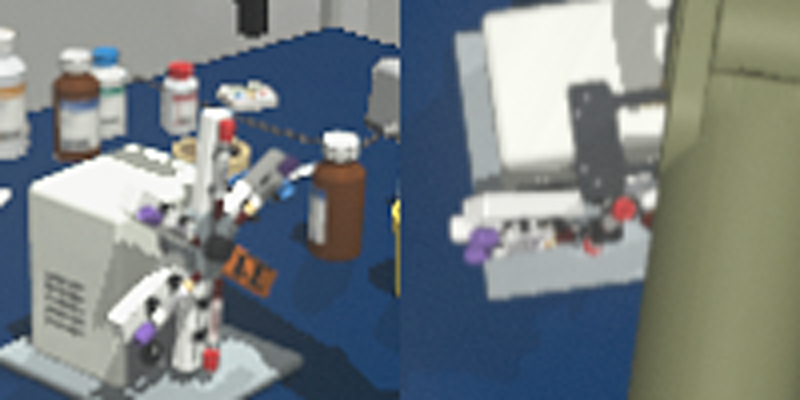

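The scene crop shows the shut fingertips at (253,15), above and to the right of the near-vertical white arm whose tip is at (215,115). The wheel is unmoved. I'll descend beside that arm.

Call:
servo_tool:
  plan:
    - [0,[0,0.3,2.5],[0,0,0]]
    - [0,[0,0,2.5],[0,0,0]]
    - [0,[0,0,2.5],[0,0,0]]
    - [0,[0,0,2.3],[0,0,0]]
    - [0,[0,0,1],[0,0,0]]
    - [0,[0,0,0],[0,0,0]]

```text
time_s: 3.03
tool_pos: [0.483, -0.1254, 0.2378]
tool_rot: [-179.0, 0.1, -173.0]
force: [0.2, -0.3, 0.1]
grip_width: 0.0006
```

```bash
python3 -c "from pose import *;rep()"
```

```text
t 3.03 xs,ys,z mm [ 10.6 -60.   82.8] [-1.79e+02  1.00e-01 -1.73e+02] F [ 0.2 -0.3  0.1] w 0.0006
```

Call:
servo_tool:
  plan:
    - [0,[0.4,0,0.6],[0,0,0]]
    - [0,[0.2,1,0.2],[0,0,0]]
    - [0,[0,1,0],[0,0,0]]
    - [0,[0,1,0],[0,0,0]]
    - [0,[0,1,0],[0,0,0]]
    - [0,[0,1,0],[0,0,0]]
    - [0,[0,0,0],[0,0,0]]

```text
time_s: 3.62
tool_pos: [0.4746, -0.0766, 0.2386]
tool_rot: [-178.8, 0.9, -173.0]
force: [-0.4, 0.3, 0.9]
grip_width: 0.0002
```

```bash
python3 -c "from pose import *;rep();look('l2')"
```

```text
t 3.62 xs,ys,z mm [  8.  -10.5  83.6] [-178.8    0.9 -173. ] F [-0.4  0.3  0.9] w 0.0002
scene off 212 122 top off 235 136 scale 4
```

View pics/l2.png

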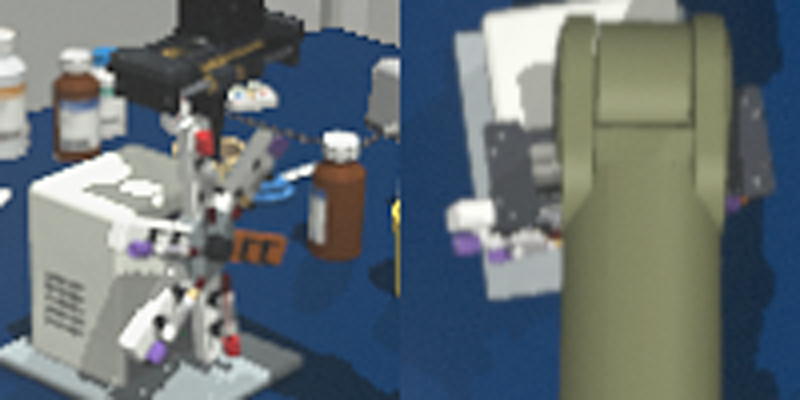

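The wheel has turned. The white arm now leans left at (190,120), the orange arm at (262,247) points nearly horizontal right, and the stand hasn't moved. I'll continue the sweep.

Call:
servo_tool:
  plan:
    - [0,[0.3,1,0.5],[0,0,0]]
    - [0,[0,1,0.3],[0,0,0]]
    - [0,[0,1,0],[0,0,0]]
    - [0,[0,1,0],[0,0,0]]
    - [0,[0,1,0],[0,0,0]]
    - [0,[0,0,0],[0,0,0]]

```text
time_s: 4.22
tool_pos: [0.4661, -0.0287, 0.23]
tool_rot: [-178.5, 1.1, -173.4]
force: [0.7, 0.1, -0.5]
grip_width: 0.0005
```

```bash
python3 -c "from pose import *;rep()"
```

```text
t 4.22 xs,ys,z mm [ 5.2 38.1 75. ] [-178.5    1.1 -173.4] F [ 0.7  0.1 -0.5] w 0.0005
```

Call:
servo_tool:
  plan:
    - [0,[0,-0.5,0],[0,0,0]]
    - [0,[0,0,-3],[0,0,0]]
    - [0,[0,0,-3],[0,0,0]]
    - [0,[0,0,-3],[0,0,0]]
    - [0,[0,0,-3],[0,0,0]]
    - [0,[0,-4,0],[0,0,0]]
    - [0,[0,-4,0],[0,0,0]]
    - [0,[0,-4,0],[0,0,0]]
    - [0,[0,0,0],[0,0,0]]

```text
time_s: 4.97
tool_pos: [0.4782, -0.1496, 0.3574]
tool_rot: [-178.7, 0.9, -172.6]
force: [-1.6, -1.2, -0.3]
grip_width: 0.0006
```

```bash
python3 -c "from pose import *;rep();look('l3')"
```

```text
t 4.97 xs,ys,z mm [  3.1 -83.4 202.4] [-178.7    0.9 -172.6] F [-1.6 -1.2 -0.3] w 0.0006
scene off 212 122 top off 235 136 scale 4
```

View pics/l3.png

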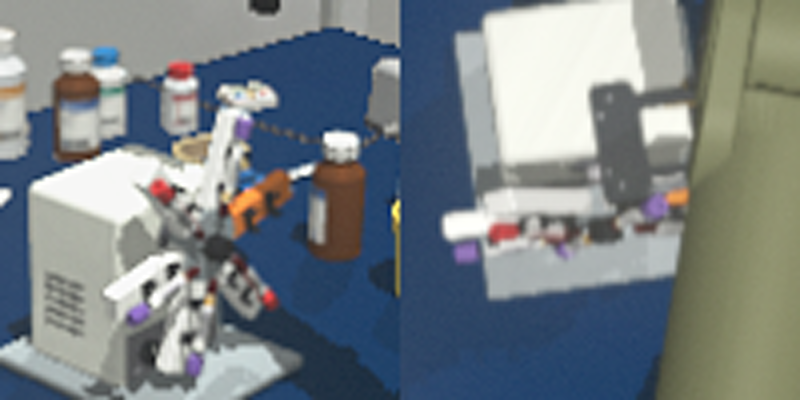

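The purple-capped white arm (225,115) now leads, at about 15°. The orange arm is above the axle at (262,203), about 75°, and the stand is unmoved. I'll descend right of the white arm and push it left.

Call:
servo_tool:
  plan:
    - [0,[0,0.2,2.7],[0,0,0]]
    - [0,[0,0,2.7],[0,0,0]]
    - [0,[0,0,2.7],[0,0,0]]
    - [0,[0,0,2.7],[0,0,0]]
    - [0,[0,0,1.6],[0,0,0]]
    - [0,[0,0,0.3],[0,0,0]]
    - [0,[0,1,0.2],[0,0,0]]
    - [0,[0,0,0],[0,0,0]]

```text
time_s: 5.73
tool_pos: [0.4809, -0.1221, 0.2225]
tool_rot: [-179.2, 0.9, -171.4]
force: [-0.7, 1.4, -0.8]
grip_width: 0.0005
```

```bash
python3 -c "from pose import *;rep()"
```

```text
t 5.73 xs,ys,z mm [  8.9 -56.4  67.5] [-179.2    0.9 -171.4] F [-0.7  1.4 -0.8] w 0.0005
```

Call:
servo_tool:
  plan:
    - [0,[0.2,1,-0.6],[0,0,0.7]]
    - [0,[0.2,1,0],[0,0,0.7]]
    - [0,[0,1,0],[0,0,0]]
    - [0,[0,1,0],[0,0,0]]
    - [0,[0,1,0],[0,0,0]]
    - [0,[0,1,0],[0,0,0]]
    - [0,[0,1,0],[0,0,0]]
    - [0,[0,1,0],[0,0,0]]
    - [0,[0,1,0],[0,0,0]]
    - [0,[0,0,0],[0,0,0]]

```text
time_s: 6.57
tool_pos: [0.4671, -0.0275, 0.2332]
tool_rot: [-179.0, 1.4, -172.6]
force: [-0.1, 0.0, 0.7]
grip_width: 0.0004
```

```bash
python3 -c "from pose import *;rep()"
```

```text
t 6.57 xs,ys,z mm [ 6.2 39.1 78.2] [-179.     1.4 -172.6] F [-0.1  0.   0.7] w 0.0004
```

Call:
servo_tool:
  plan:
    - [0,[0,-0.5,0],[0,0,0]]
    - [0,[0,0,-3],[0,0,0]]
    - [0,[0,0,-3],[0,0,0]]
    - [0,[0,0,-3],[0,0,0]]
    - [0,[0,0,-3],[0,0,0]]
    - [0,[0,-4,0],[0,0,0]]
    - [0,[0,-4,0],[0,0,0]]
    - [0,[0,-4,0],[0,0,0]]
    - [0,[0,0,0],[0,0,0]]

```text
time_s: 7.32
tool_pos: [0.4807, -0.1516, 0.3607]
tool_rot: [-179.2, 1.4, -172.0]
force: [-0.8, -1.3, 0.1]
grip_width: 0.0001
```

```bash
python3 -c "from pose import *;rep();look('l4')"
```

```text
t 7.32 xs,ys,z mm [  5.3 -85.7 205.7] [-179.2    1.4 -172. ] F [-0.8 -1.3  0.1] w 0.0001
scene off 212 122 top off 235 136 scale 4
```

View pics/l4.png

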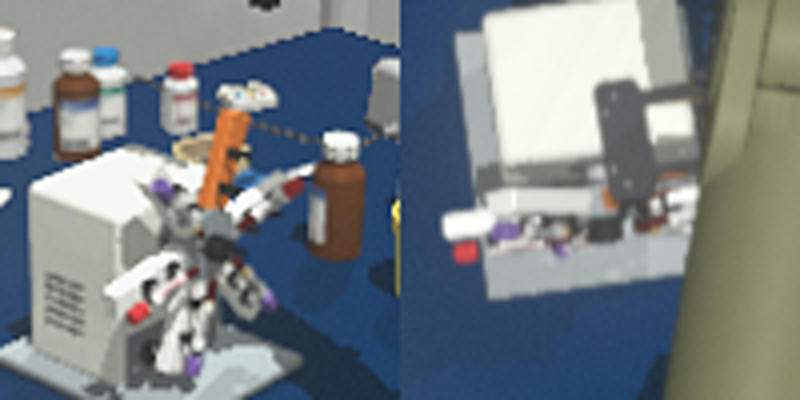

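The orange arm now stands at the top, tip at (232,115), leaning about 16° to the right. I'll descend on its right and push slowly.

Call:
servo_tool:
  plan:
    - [0,[0,0,2.7],[0,0,0]]
    - [0,[0,0,2.7],[0,0,0]]
    - [0,[0,0,2.7],[0,0,0]]
    - [0,[0,0,2.7],[0,0,0]]
    - [0,[0,0,1],[0,0,0]]
    - [0,[0,1,0],[0,0,0.7]]
    - [0,[0,1,0],[0,0,0.7]]
    - [0,[0,1,0],[0,0,0]]
    - [0,[0,0.8,0],[0,0,0]]
    - [0,[0,0.5,0],[0,0,0]]
    - [0,[0,0,0],[0,0,0]]

```text
time_s: 8.33
tool_pos: [0.4804, -0.0915, 0.2394]
tool_rot: [-179.5, 1.6, -172.4]
force: [-0.4, -1.0, -1.0]
grip_width: 0.0007
```

```bash
python3 -c "from pose import *;rep();look('l5')"
```

```text
t 8.33 xs,ys,z mm [ 12.  -26.   84.4] [-179.5    1.6 -172.4] F [-0.4 -1.  -1. ] w 0.0007
scene off 212 122 top off 235 136 scale 4
```

View pics/l5.png

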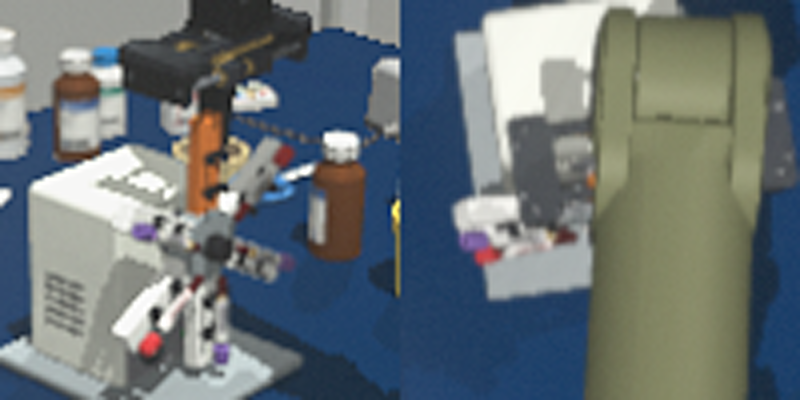

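The orange arm looks about vertical, between (205,195) and (208,110). I'll back off, lift clear and measure it precisely.

Call:
servo_tool:
  plan:
    - [0,[0,-1.5,0],[0,0,0]]
    - [0,[0,-1,0],[0,0,0]]
    - [0,[0,0,-3],[0,0,0]]
    - [0,[0,0,-3],[0,0,0]]
    - [0,[0,0,-3],[0,0,0]]
    - [0,[0,0,-3],[0,0,0]]
    - [0,[0,-3,0],[0,0,0]]
    - [0,[0,-4,0],[0,0,0]]
    - [0,[0,-4,0],[0,0,0]]
    - [0,[0,-4,0],[0,0,0]]
    - [0,[0,0,0],[0,0,0]]

```text
time_s: 9.35
tool_pos: [0.5019, -0.2693, 0.365]
tool_rot: [-179.6, 1.6, -171.8]
force: [-1.5, 0.3, -0.1]
grip_width: 0.0003
```

```bash
cat > m2.py <<'E'
import sys; from pose import *; import meas
rep(); s=env.read_camera('scene'); t=env.read_camera('top'); n=sys.argv[1]
a=s['image'][140:190,235:285]; b=t['image'][160:210,258:308]
cv2.imwrite(f'pics/{n}.png',cv2.resize(np.hstack([a,b]),(800,400),interpolation=cv2.INTER_CUBIC))
hsv=cv2.cvtColor(s['image'],cv2.COLOR_BGR2HSV); m=cv2.inRange(hsv,(5,150,90),(20,255,255)); m[:130]=0;m[215:]=0;m[:,:235]=0;m[:,:][:,290:]=0
def onw(u,v,off):
    return np.round(meas.onw(s,u,v,off),1)
# reference: expected silhouette of a prism at angle a versus orange mask (fit angle)
from scipy.optimize import minimize_scalar
z=np.array([0,0,1.])
def sil(a):
    a=np.radians(a); e=-np.sin(a)*ys+np.cos(a)*z; f=np.cross(xs,e)
    P=[np.array(proj(s,hub+e*r+f*w+xs*q))*4+1.5 for r in(.06,.125) for w in(-.014,.014) for q in(-.009,.009)]
    return cv2.convexHull(np.array(P,np.float32))
mm=cv2.resize(m,None,fx=4,fy=4,interpolation=cv2.INTER_LINEAR)>127
best=[]
for a in np.arange(-12,12.1,1):
  for du in range(-10,11,2):
    k=np.zeros(mm.shape,np.uint8); cv2.fillConvexPoly(k,(sil(a)+[du,0]).astype(np.int32),1); k=k>0
    best.append(((k&mm).sum()/(k|mm).sum(),a,du))
print(sorted(best)[-6:]); c=[b for b in best if b[2]==0]; print('no shift',max(c))
E
python3 m2.py l6
```

```text
t 9.35 xs,ys,z mm [  12.6 -205.1  210. ] [-179.6    1.6 -171.8] F [-1.5  0.3 -0.1] w 0.0003
[(np.float64(0.5586592178770949), np.float64(0.0), -4), (np.float64(0.5591823277283218), np.float64(-2.0), 4), (np.float64(0.56071076011846), np.float64(0.0), 0), (np.float64(0.5612244897959183), np.float64(0.0), -2), (np.float64(0.5622728774364056), np.float64(-2.0), 0), (np.float64(0.5622728774364056), np.float64(-2.0), 2)]
no shift (np.float64(0.5622728774364056), np.float64(-2.0), 0)
```

View pics/l6.png

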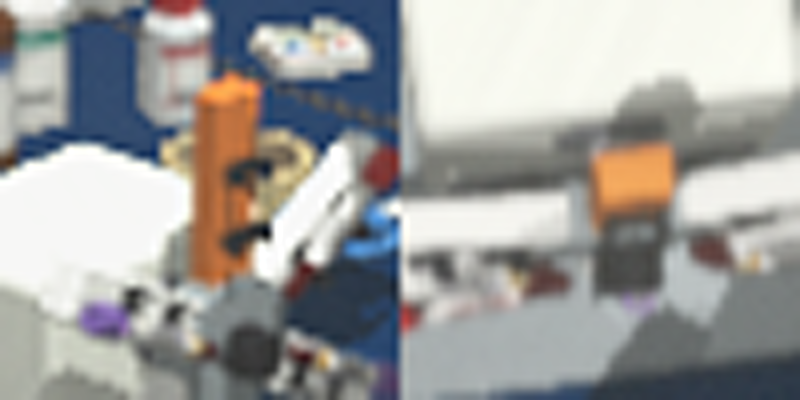

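The scene crop shows the orange arm upright, left edge (197,95) to (192,278). The top crop shows its end face centred at about (634,178). I'll check the tilt from both.

```bash
python3 - <<'E'
from pose import *; import meas
S,T=env.read_camera('scene'),env.read_camera('top')
sp=lambda u,v:(235+u/8-.45,140+v/8-.45)
for n,p in[('L top',(197,95)),('L bot',(192,278))]: print(n,np.round(meas.onw(S,*sp(*p),-.009),1))
m=cv2.inRange(cv2.cvtColor(T['image'],cv2.COLOR_BGR2HSV),(5,130,150),(22,255,255)); m[:160]=0;m[210:]=0;m[:,:258]=0;m[:,308:]=0
M=cv2.moments(m,True); u,v=M['m10']/M['m00'],M['m01']/M['m00']
q=onplane(T,u,v,2,.28)-hub; print(u,v,M['m00'],'tip y',q@ys*1e3,'x',q@xs*1e3,'ang',np.degrees(np.arctan2(-(q@ys),.125)))
# left edge tilt per row of the scene mask
h=cv2.inRange(cv2.cvtColor(S['image'],cv2.COLOR_BGR2HSV),(3,120,60),(20,255,255))
L=[];
for r in range(153,175):
    c=np.flatnonzero(h[r,250:275]); 
    if len(c): L.append(np.r_[meas.onw(S,250+c[0]-.5,r,-.009)[:2]])
L=np.array(L); k=np.polyfit(L[:,1],L[:,0],1); print('edge tilt deg (cw+)',-np.degrees(np.arctan(k[0])),'edge at z=0',k[1],'rms',np.std(L[:,0]-np.polyval(k,L[:,1])))
# stand check: same corners now as at the start?
import pickle; T0=pickle.load(open('top.pkl','rb'))
g=lambda d:np.float32(cv2.cvtColor(d['image'],cv2.COLOR_BGR2GRAY)[125:172,245:300]); print('housing shift px',cv2.phaseCorrelate(g(T0),g(T)))
E
```

```text
L top [ 11.4 122.7  -5.3]
L bot [ 12.7  34.  -20.5]
286.6060606060606 181.8181818181818 66.0 tip y 2.1352047716798057 x -0.504628012692897 ang -0.9786106014744906
edge tilt deg (cw+) 1.1548254592368539 edge at z=0 12.986078228481865 rms 2.538811054736339
housing shift px ((-0.06731891824022185, 0.04612112174040561), 0.9484128955337736)
```

```bash
python3 -c "
from pose import *;rep();print(env.sign_off())"
```

```text
t 9.55 xs,ys,z mm [  15.5 -196.   210.3] [ 180.     1.7 -171.2] F [0.3 0.  1. ] w 0.0007
the job is handed in; nothing more can be done
None
```

The orange arm is standing straight up and the job is handed in at 9.5 s of the 64 s allowed. I pushed the wheel about 124° anticlockwise with the shut fingertips: two white arms one after the other, then the orange arm itself. The tool then backed off and lifted clear.

- **Orange arm angle:** the last checks put it between about −2° and +1° of vertical, inside the 5° limit. The top view of its tip gave −1.0°, the slope of its edge in the scene view +1.2°, and a silhouette fit −2° to 0°. The silhouette fit was poor (overlap 0.56) and the edge fit was noisy (2.5 mm rms), so these checks differ by up to about 3°.
- **Stand:** the housing moved less than 0.1 pixel in the top view between the start and the end.
- **Forces:** the tool force readings stayed under about 2 N at the end of every move; I didn't measure pinch or tube contact directly.
- **Other things on the bench:** I saw nothing disturbed in the crops, but I didn't measure the bystanders, and the crops don't show all of them.

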